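Stack the spacers on the grinder's leaning spindle

ROBOT

A 7-joint arm with a two-finger parallel gripper is mounted at the origin on the work surface. World frame = base frame: x ahead of the robot, y to its left, z up, the work surface at z = 0. Lengths are in m, angles in degrees, forces in N, time in s.
With the tool pointing down it reaches from about 0.375 to 0.925 m from the base axis. Payload 3.1 kg.
Tool frame: the origin (TCP) lies at the very end of the fingers, on their centre line; the grasp point (between the pads) lies 19 mm behind it (robot.hold_point_z is the distance from the TCP to the grasp point, in m); z points along the fingers, y is the line along which they close (so a half turn about z gives the same grasp; the last joint's range is limited). The gripper opens to 85 mm and grips with 20 to 120 N. Pads are 22 mm wide; open, the fingers measure 114 mm over their backs; the gripper's body (76 mm by 85 mm) begins 54 mm behind the grasp point. The pads swing forward as they close: fully open they stand 13 mm farther back than shut.
Start: joints at [61.49, 21.939, 2.515, 91.553, -1.026, 66.532, -2.859], TCP at [0.253, -0.599, 0.231] pointing down, gripper open.
Joint ranges: [-149.38, 149.38], [-23.57, 123.04], [-84.95, 90], [0, 143.3], [-89.99, 269.99], [3.08, 112.72], [-163.45, 163.45]. Speed limits (degrees/s): [159.86, 159.86, 180, 180, 180, 180, 180].

INTERFACE

Orientations are given as a 3x3 rotation matrix whose columns are the frame's x, y, z axes.
In Python, from rig import robot, cams, nets gives the robot as it stands.
- The arm moves only by the tool play_rows, never from a script. Its argument "moves" is one flat list of numbers, 7 for each row, row after row: the opening, from -1 (shut) to 1 (fully open), then the shift along the tool's x, y, z in cm, then the turn, a rotation vector about the tool's x, y, z in degrees. A call has 1 to 12 rows; each row is the pose to reach, as a shift and turn from the pose commanded when the call began, along the tool's axes at that moment; what a row does not reach only later rows make up. A row lasts 1/8 s, in which the tool goes at most 62.5 mm and 10.7 degrees, less where a joint would pass 70% of its speed; a pose out of reach is approached as far as the arm can. A call with a gripper value outside its range is refused whole. The fingers move at their own pace and stop on an object; "newtons" is the grip in N (left out, the last holds). Time passes only in rows, so rows that repeat a pose let the fingers close. It gives the time, the measured TCP pose, the force, the opening and the grip force at its end, in the units of the state.
- robot.state(): the state, without advancing time (a new reading comes with each control period).
- cams.grab_frame(name): name is "side" or "top" or "wrist"; returns a dict with "frame" (384x512x3 uint8, blue, green, red), "range_z" (384x512 float32, m along the optical axis (not along the pixel's ray), 0 where there is no reading), "intrinsics" (3x3 intrinsics, pixels), "origin" and "attitude" of the camera in the world. Camera axes: x right, y down, z forward; pixel columns grow to the right and rows downward; lengths in m; the calibration is good to about 2 mm. A picture is of the moment at which its call begins.
- robot.hand_in(): hands the job in; it is judged then, once.
Trained networks look in the newest picture that a camera, given by its name, has taken for a name from the list of things; names that differ only in an ending like _2 or _b are one class to them, and where a whole thing is asked for, a point or a joint stands for the part that bears it (a point fixed in the world has none). Each returns a list of dicts, best first, with "conf" (0 to 1); they miss things now and then, are a little off and sometimes report something else, mostly with a low value. They report only what shows in the picture. A call takes as long as a camera call. They do not tell look-alikes from the thing itself.
- nets.boxes_of(camera, thing): "position" ([x, y, z] in m, in world coordinates, good to about 4 mm: the middle of the surface that is visible of it).
The state is a dict: "t": time; "joints": joint angles; "dq": joint speeds; "joint_torque": joint torques, N m; "tcp_pos": TCP position; "orientation": TCP orientation; "ft_force": force on the tool from outside, world axes, zero at the start; "wrist_torque": the same for the moment, N m; "opening": finger opening in m; "finger_force": force on a finger pad.
Only numpy, scipy, OpenCV 4.12 (cv2) and the standard library are available. Lean on these libraries where they do the work, as an engineer would, in place of code of your own. Each camera call takes 0.05 s, during which the arm holds its last target. There are 200 camera calls.

TASK

Dress the leaning spindle of the angle grinder that lies in the bench cradle: thread the three loose steel spacer rings onto it, the widest first, then the middle one, then the narrowest, each slid fully home so that it sits flat against what is beneath it. Let go of them, and leave the other things on the bench where they are.

Things in the scene. Friction and masses are not known exactly. Their poses are not given: they have to be found in the camera images.
- arbor: Fixed steel spindle: smooth rod 16 mm thick, 50 mm long (last 8 mm taper to 8 mm), rising from a round shoulder 32 mm wide. Origin: centre of the shoulder's face, where the first ring sits, 107 mm above the bench. z runs along the rod to its free end, 30 degrees from vertical, leaning to the frame's -x side, roughly towards the robot; y is level. Home, the rings' faces lie 16, 29, 39 mm up the rod.
- tip (a point): Centre of the spindle's free end, 50 mm along the rod from the shoulder's face, about 150 mm above the bench. A ring let go on the rod slides down it by itself.
- grinder: Angle grinder in a cradle, all fixed: base plate 130 x 300 mm, two wooden saddles, level green and black barrel 62 mm thick, axis 55 mm up. Origin: on the bench under the barrel axis at the gear-case end; barrel runs 280 mm along +y. The shoulder's face is at (-30, 0, 107) mm here; behind it the nose is 44 mm wide from 11 to 26 mm down the rod's axis, then the gear case, 60 mm wide.
- wide: The widest loose spacer: a plain flat-faced steel ring, outside diameter 56 mm, bore 20 mm, 16 mm thick, about 270 g (varies by a fifth), lying flat on the bench. Origin: centre of the underside as it first lies; z is the ring's axis (up at the start). It may go on either way up.
- middle: The middle-sized loose spacer: a plain flat-faced steel ring, outside diameter 46 mm, bore 20 mm, 13 mm thick, about 140 g (varies by a fifth), lying flat on the bench. Origin: centre of the underside as it first lies; z is the ring's axis (up at the start). It may go on either way up.
- narrow: The narrowest loose spacer: a plain flat-faced steel ring, outside diameter 36 mm, bore 20 mm, 10 mm thick, about 60 g (varies by a fifth), lying flat on the bench. Origin: centre of the underside as it first lies; z is the ring's axis (up at the start). It may go on either way up.
- wide_mid (a point): Centre of the widest ring, in the middle of its bore at half thickness.
- middle_mid (a point): Centre of the middle-sized ring, in the middle of its bore at half thickness.
- narrow_mid (a point): Centre of the narrowest ring, in the middle of its bore at half thickness.
- spanner: Bystander, leave alone: a steel open-ended spanner 150 mm long lying on the bench. Origin: under its middle, x along it.
- tape: Bystander, leave alone: a black tape measure standing on edge, 60 mm x 35 mm, 55 mm high. Origin: centre of the underside.
- offcut: Bystander, leave alone: a pale wood offcut lying flat, 160 mm x 30 mm x 18 mm with a 30 mm stub on one long side. Origin: under the long bar's middle, x along it.
- tin: Bystander, leave alone: a closed tin, 72 mm diameter, 90 mm high, standing to the right. Origin: centre of the underside.
There are look-alikes about, which are no part of the job. Leave any purple look-alike of the middle alone. What is shaped like the wide but red is not meant.

How it is judged:
By the outcome, as a careful person would: the job done as asked, in the order asked, and still so for the second after the job is handed in, with the robot touching nothing.
It also fails if it takes over 72 s, if anything falls off the work surface, if the arm or the gripper's body presses on something with over 40 N, if the wrist force passes 120 N, or if a joint passes its speed limit or range.

## Working session

There is one attempt and no reset: what is moved stays moved. The work goes in short steps, Python scripts to look and compute and a tool call to move; the robot and the scene stay as the last step left them, time stands still between calls to the robot, and variables do not carry over. Pictures are saved under pics/ and viewed, at most 10 in all, crops included, and the job is handed in when it is done.

Besides the shell and the picture viewer there is one more tool, called after "Call:" by a JSON object that holds its "fn" and its "kwargs", one argument or row to a line. play_rows: Moves the arm, as the interface text tells. Its arguments: {"type":"object","properties":{"moves":{"type":"array","items":{"type":"number"}},"newtons":{"type":"number"}},"required":["moves"]}

```bash
mkdir -p pics; ls
cat > h.py <<'E'
import numpy as np, cv2
from rig import robot, cams, nets
def pt(f,u,v):
    z=f["range_z"][int(v),int(u)]; K=f["intrinsics"]
    c=np.array([(u-K[0,2])/K[0,0],(v-K[1,2])/K[1,1],1])*z
    return np.array(f["origin"])+np.array(f["attitude"])@c
def cloud(f):
    z=f["range_z"];K=f["intrinsics"];v,u=np.mgrid[:z.shape[0],:z.shape[1]]
    c=np.stack([(u-K[0,2])/K[0,0]*z,(v-K[1,2])/K[1,1]*z,z],-1)
    return c@np.array(f["attitude"]).T+np.array(f["origin"])
E
python3 - <<'E'
from h import *
np.set_printoptions(precision=4,suppress=True)
s=robot.state();print(s["tcp_pos"],s["orientation"],s["opening"])
for c in("top","side"):
    f=cams.grab_frame(c);cv2.imwrite(f"pics/{c}0.png",f["frame"]);print(c,f["origin"],np.array(f["attitude"]).round(3).tolist(),f["intrinsics"][0][0])
    for n in("wide","middle","narrow","arbor","tip","grinder","spanner","tape","offcut","tin"):
        print(n,[(np.round(d["position"],3).tolist(),round(d["conf"],2)) for d in nets.boxes_of(c,n)][:4])
E
```

```text
pics
[ 0.2526 -0.5979  0.2299] [[ 0.9211  0.3893 -0.0012]
 [ 0.3893 -0.9211  0.0024]
 [-0.0001 -0.0027 -1.    ]] 0.08535713749623677
top [0.5455 0.0005 1.1447] [[0.022, -0.997, 0.07], [-1.0, -0.022, -0.006], [0.008, -0.07, -0.998]] 392.52129284576307
wide [([0.497, -0.265, 0.015], 0.83), ([0.484, -0.161, 0.018], 0.79)]
middle [([0.66, -0.243, 0.015], 0.69), ([0.632, -0.152, 0.015], 0.67), ([0.782, -0.091, 0.005], 0.53)]
narrow []
arbor [([0.616, 0.001, 0.094], 0.59)]
tip [([0.613, 0.002, 0.097], 0.85)]
grinder [([0.638, 0.122, 0.057], 0.69)]
spanner [([0.78, -0.089, 0.006], 0.89), ([0.636, 0.125, 0.055], 0.38)]
tape [([0.405, -0.031, 0.057], 0.69)]
offcut [([0.513, 0.441, 0.02], 0.61)]
tin [([0.609, -0.402, 0.094], 0.92), ([0.512, 0.439, 0.02], 0.31)]
side [ 0.5612 -0.7377  1.058 ] [[1.0, -0.008, 0.022], [-0.02, -0.778, 0.628], [0.012, -0.628, -0.778]] 360.3308879291476
wide [([0.488, -0.163, 0.02], 0.69), ([0.498, -0.272, 0.017], 0.51)]
middle [([0.742, -0.237, 0.016], 0.52), ([0.629, -0.149, 0.012], 0.48), ([0.652, -0.249, 0.01], 0.45)]
narrow [([0.462, 0.198, 0.013], 0.6), ([0.635, 0.074, 0.048], 0.55)]
arbor [([0.615, -0.008, 0.092], 0.79), ([0.635, 0.073, 0.051], 0.23)]
tip [([0.614, -0.013, 0.087], 0.69)]
grinder [([0.636, 0.07, 0.047], 0.92)]
spanner [([0.784, -0.094, 0.012], 0.81)]
tape [([0.41, -0.043, 0.051], 0.69)]
offcut [([0.509, 0.433, 0.014], 0.59), ([0.408, -0.043, 0.048], 0.4)]
tin [([0.608, -0.432, 0.09], 0.64)]
```

View pics/top0.png

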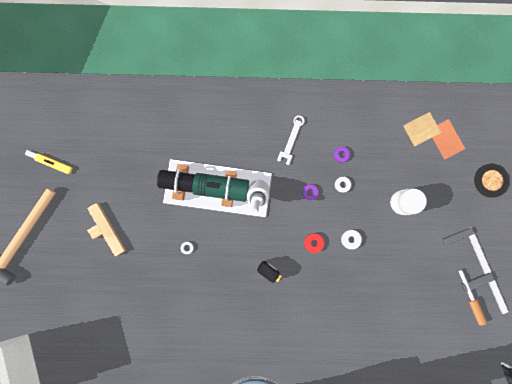

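View pics/side0.png

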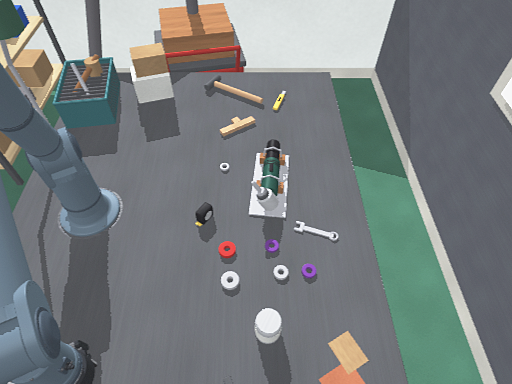

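The top view shows the grey wide ring at (351,240), with the red look-alike at (314,243). The grey middle ring is at (343,184), with purple ones at (311,192) and (342,154). The narrow ring is at (187,248) and the spindle tip near (257,200). The side view agrees. Next I'll fit the positions by depth.

```bash
cat >> h.py <<'E'
def ring(P,c,r,zlo,zhi,R):
    c=np.array(c,float)
    m=(np.hypot(P[...,0]-c[0],P[...,1]-c[1])<R+.02)&(P[...,2]>zlo)&(P[...,2]<zhi)
    q=P[m]; (cx,cy),rad=cv2.minEnclosingCircle((q[:,:2]*1000).astype(np.float32))
    return np.array([cx,cy])/1000,rad,len(q),np.median(q[:,2])
E
python3 - <<'E'
from h import *
np.set_printoptions(precision=4,suppress=True)
for c in("top","side"):
    f=cams.grab_frame(c);P=cloud(f)
    b=P[(abs(P[...,0]-.5)<.08)&(abs(P[...,1]-.1)<.04)][:,2]; print(c,"bench",np.median(b))
    for n,p,R,h in(("wide",(.497,-.267),.028,.016),("middle",(.656,-.246),.023,.013),("narrow",(.462,.198),.018,.01)):
        print(n,*ring(P,p,0,h-.006,h+.008,R))
    # base plate
    hsv=f["frame"]
    m=(abs(P[...,0]-.63)<.14)&(abs(P[...,1]-.1)<.25)&(P[...,2]>.008)
    q=P[m];(a,b2,ang)=cv2.minAreaRect((q[:,:2]*1000).astype(np.float32));print("plate",a,b2,ang)
    m=(abs(P[...,0]-.60)<.06)&(abs(P[...,1])<.05)&(P[...,2]>.10)
    q=P[m];q=q[np.argsort(-q[:,2])];print(len(q));print(q[:40])
E
```

```text
top bench 0.0011909820717039832
wide [ 0.4999 -0.2685] 28.290327072143555 264 0.017022967515230247
middle [ 0.6541 -0.2388] 27.459529876708984 163 0.014377844251238558
narrow [0.4621 0.1978] 36.88951873779297 136 0.009290582183658525
plate (610.9657592773438, 67.41015625) (283.23944091796875, 440.687744140625) 6.226395606994629
994
[[0.5455 0.0005 1.1447]
 [0.5455 0.0005 1.1447]
 [0.5455 0.0005 1.1447]
 [0.5455 0.0005 1.1447]
 [0.5455 0.0005 1.1447]
 [0.5455 0.0005 1.1447]
 [0.5455 0.0005 1.1447]
 [0.5455 0.0005 1.1447]
 [0.5455 0.0005 1.1447]
 [0.5455 0.0005 1.1447]
 [0.5455 0.0005 1.1447]
 [0.5455 0.0005 1.1447]
 [0.5455 0.0005 1.1447]
 [0.5455 0.0005 1.1447]
 [0.5455 0.0005 1.1447]
 [0.5455 0.0005 1.1447]
 [0.5455 0.0005 1.1447]
 [0.5455 0.0005 1.1447]
 [0.5455 0.0005 1.1447]
 [0.5455 0.0005 1.1447]
 [0.5455 0.0005 1.1447]
 [0.5455 0.0005 1.1447]
 [0.5455 0.0005 1.1447]
 [0.5455 0.0005 1.1447]
 [0.5455 0.0005 1.1447]
 [0.5455 0.0005 1.1447]
 [0.5455 0.0005 1.1447]
 [0.5455 0.0005 1.1447]
 [0.5455 0.0005 1.1447]
 [0.5455 0.0005 1.1447]
 [0.5455 0.0005 1.1447]
 [0.5455 0.0005 1.1447
[... 917 characters left out ...]
 0.5676  0.0046  0.146 ]
 [ 0.5774  0.0014  0.1446]
 [ 0.5807  0.0016  0.1443]
 [ 0.5709  0.0018  0.1442]
 [ 0.5741 -0.0021  0.1438]
 [ 0.5806 -0.0005  0.1417]
 [ 0.584   0.004   0.1414]
 [ 0.5709  0.001   0.14  ]
 [ 0.5774  0.0011  0.1397]
 [ 0.5677  0.0055  0.1396]
 [ 0.584   0.0014  0.1394]
 [ 0.5806 -0.0026  0.1392]
 [ 0.5774 -0.0017  0.138 ]
 [ 0.5741 -0.0006  0.1367]
 [ 0.5842  0.0122  0.1364]
 [ 0.5874  0.0048  0.1351]
 [ 0.584   0.0018  0.1335]
 [ 0.5875  0.0103  0.1334]
 [ 0.5906  0.0026  0.1325]
 [ 0.5874  0.0028  0.1323]
 [ 0.5873 -0.0002  0.1307]
 [ 0.5775  0.0015  0.1288]
 [ 0.5841  0.0024  0.1276]
 [ 0.5907  0.0024  0.1275]
 [ 0.5874 -0.0008  0.1262]
 [ 0.5808  0.002   0.1228]]
```

```bash
cat >> h.py <<'E'
from scipy.spatial.transform import Rotation as Ro
def rel(p,R):
    s=robot.state();R0=np.array(s["orientation"]);d=R0.T@(np.array(p)-s["tcp_pos"])*100
    rv=Ro.from_matrix(R0.T@R).as_rotvec(degrees=True)
    print("rel cm",d.round(2),"rot",rv.round(1));return d,rv
def frame(yaw): # grinder axes: columns x,y,z ; spindle tool orientation
    c,s=np.cos(np.radians(yaw)),np.sin(np.radians(yaw));G=np.array([[c,-s,0],[s,c,0],[0,0,1.]])
    a=G@[-.5,0,np.sqrt(.75)];y=-G[:,1];return G,a,np.stack([np.cross(y,-a),y,-a],1)
DOWN=np.diag([1.,-1,-1])
E
python3 - <<'E'
from h import *
f=cams.grab_frame("top");P=cloud(f);I=f["frame"].astype(int)
m=(abs(P[...,0]-.63)<.1)&(P[...,1]>.03)&(P[...,1]<.26)&(P[...,2]>.07)&(P[...,2]<.1)&(I.max(-1)<90)
q=(P[m][:,:2]*1000).astype(np.float32);l=cv2.fitLine(q,cv2.DIST_HUBER,0,.01,.01).ravel();print(len(q),l,cv2.minAreaRect(q))
w=(I.min(-1)>170)&(abs(P[...,0]-.63)<.12)&(abs(P[...,1]-.1)<.2)&(P[...,2]<.03)
print(cv2.minAreaRect((P[w][:,:2]*1000).astype(np.float32)))
f=cams.grab_frame("wrist");s=robot.state();R=np.array(s["orientation"])
print(R.T@(f["origin"]-s["tcp_pos"]),R.T@f["attitude"],f["intrinsics"])
yaw=-7; G,a,T=frame(yaw); print(a); rel(np.array([.573,.004,.15])+.10*a,T)
E
```

```text
735 [ 1.5516678e-04 -1.0000000e+00  6.5172565e+02  1.5978049e+02] ((643.10693359375, 146.59201049804688), (232.09449768066406, 56.60498046875), 83.43685913085938)
((669.4248657226562, 91.79244995117188), (353.8182678222656, 196.87464904785156), 83.85073852539062)
[ 8.24530548e-02  8.15228840e-05 -1.43942719e-01] [[-2.91963327e-04 -9.47141065e-01 -3.20817266e-01]
 [ 9.99999858e-01 -4.19690787e-04  3.28981960e-04]
 [-4.46236375e-04 -3.20817124e-01  9.47141053e-01]] [[305.84406285   0.         252.68630778]
 [  0.         305.84406285 195.14599834]
 [  0.           0.           1.        ]]
[-0.49627308  0.06093467  0.8660254 ]
rel cm [ 48.6  -45.56  -0.53] rot [-7.8 29.3 29.2]
```

Call:
{"fn": "play_rows", "kwargs": {
  "moves": [0.8,48.6,-45.5,-0.5,-7.8,29.3,29.2,0.8,48.6,-45.5,-0.5,-7.8,29.3,29.2,0.8,48.6,-45.5,-0.5,-7.8,29.3,29.2,0.8,48.6,-45.5,-0.5,-7.8,29.3,29.2,0.8,48.6,-45.5,-0.5,-7.8,29.3,29.2,0.8,48.6,-45.5,-0.5,-7.8,29.3,29.2,0.8,48.6,-45.5,-0.5,-7.8,29.3,29.2,0.8,48.6,-45.5,-0.5,-7.8,29.3,29.2,0.8,48.6,-45.5,-0.5,-7.8,29.3,29.2,0.8,48.6,-45.5,-0.5,-7.8,29.3,29.2,0.8,48.6,-45.5,-0.5,-7.8,29.3,29.2,0.8,48.6,-45.5,-0.5,-7.8,29.3,29.2]
}}

```text
t: 2.8
tcp_pos: [0.5252, 0.0148, 0.2375]
orientation: [[0.86, -0.112, 0.499], [-0.097, -0.994, -0.057], [0.502, 0.0, -0.865]]
ft_force: [-0.7, 0.0, -0.3]
opening: 0.0766
finger_force: 0.0
```

Run:
```python
from h import *
np.set_printoptions(precision=4,suppress=True)
s=robot.state();print(s["t"],s["tcp_pos"],s["opening"]);G,a,T=frame(-6.4)
f=cams.grab_frame("wrist");cv2.imwrite("pics/w1.png",f["frame"]);P=cloud(f)
print(nets.boxes_of("wrist","tip")[:2],nets.boxes_of("wrist","arbor")[:2])
R=frame(-6.4)[2]; tip0=np.array([.573,.004,.15])
# coordinates in spindle frame: x across(lean plane), y level, h along axis rel. to tip0
L=(P-tip0)@np.stack([R[:,0],R[:,1],a],1)
for lo,hi in((-.005,.004),(-.012,-.006),(-.02,-.012),(-.03,-.02),(-.04,-.03),(-.047,-.042),(-.056,-.051)):
    m=(np.hypot(L[...,0],L[...,1])<.028)&(L[...,2]>lo)&(L[...,2]<hi)&(f["range_z"]>0);q=L[m]
    if len(q)>5: print(lo,hi,len(q),"x",np.percentile(q[:,0],[2,50,98]),"y",np.percentile(q[:,1],[2,50,98]))
m=(np.hypot(L[...,0],L[...,1])<.02)&(f["range_z"]>0)&(abs(L[...,2])<.1);print(np.percentile(L[m][:,2],[90,98,99.5]))
```

```text
2.8 [0.5252 0.0148 0.2375] 0.07661525232792506
[{'position': [0.6085, 0.0056, 0.0976], 'conf': 0.77}, {'position': [0.4192, -0.0318, 0.0485], 'conf': 0.49}] [{'position': [0.6066, 0.0064, 0.0949], 'conf': 0.66}]
-0.005 0.004 223 x [-0.0067  0.0008  0.0058] y [-0.0108 -0.0039  0.0021]
-0.012 -0.006 33 x [0.0011 0.0058 0.0069] y [-0.0112 -0.0047  0.0026]
-0.02 -0.012 43 x [-0.0002  0.0057  0.0067] y [-0.0118 -0.0047  0.0033]
-0.03 -0.02 54 x [-0.0008  0.0057  0.0067] y [-0.0119 -0.0038  0.0035]
-0.04 -0.03 41 x [0.0011 0.0057 0.0067] y [-0.0106 -0.0038  0.0032]
-0.047 -0.042 138 x [-0.011   0.0056  0.0146] y [-0.0176 -0.0008  0.0101]
-0.056 -0.051 33 x [0.0055 0.0134 0.0147] y [-0.0184 -0.0037  0.0078]
[-0.001   0.0029  0.0033]
```

View pics/w1.png

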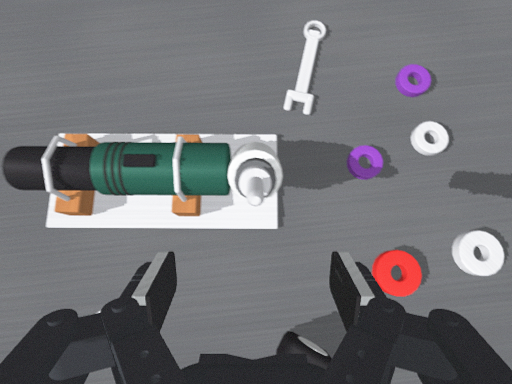

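The wrist view shows the spindle tip at (255,190), unobstructed, and the grey wide ring at (480,252). Going above the wide ring.

```bash
cat >> h.py <<'E'
G,A,T=frame(-6.4); D=np.stack([G[:,0],-G[:,1],[0,0,-1.]],1)
TIP=np.array([.5709,.0085,.152])
E
python3 - <<'E'
from h import *
rel([.499,-.268,.10],D)
E
```

```text
rel cm [-5.88 27.68 12.3 ] rot [  0.2 -29.9  -0.7]
```

Call:
{"fn": "play_rows", "kwargs": {
  "moves": [0.8,-5.9,27.7,12.3,0.2,-29.9,-0.7,0.8,-5.9,27.7,12.3,0.2,-29.9,-0.7,0.8,-5.9,27.7,12.3,0.2,-29.9,-0.7,0.8,-5.9,27.7,12.3,0.2,-29.9,-0.7,0.8,-5.9,27.7,12.3,0.2,-29.9,-0.7,0.8,-5.9,27.7,12.3,0.2,-29.9,-0.7,0.8,-5.9,27.7,12.3,0.2,-29.9,-0.7]
}}

```text
t: 3.82
tcp_pos: [0.4985, -0.2675, 0.0988]
orientation: [[0.994, -0.112, -0.001], [-0.112, -0.994, 0.001], [-0.001, -0.001, -1.0]]
ft_force: [-0.0, 0.6, 0.9]
opening: 0.0768
finger_force: 0.0
```

```bash
cat > look.py <<'E'
from h import *
import sys
np.set_printoptions(precision=4,suppress=True)
def look(c,R,h,zt,save=None):
    s=robot.state();print(s["t"],s["tcp_pos"],s["opening"],s["ft_force"])
    f=cams.grab_frame("wrist");P=cloud(f)
    if save: cv2.imwrite(save,f["frame"])
    m=(np.hypot(P[...,0]-c[0],P[...,1]-c[1])<R+.012)&(abs(P[...,2]-h)<.003)
    n,lab,st,_=cv2.connectedComponentsWithStats(m.astype(np.uint8));k=1+st[1:,4].argmax();q=P[lab==k]
    (x,y),r=cv2.minEnclosingCircle((q[:,:2]*1000).astype(np.float32));print("ring",x,y,r,len(q),np.median(q[:,2]))
    rel([x/1000,y/1000,zt],D)
if __name__=="__main__": look(*eval(sys.argv[1]))
E
python3 look.py "(.499,-.268),.028,.016,.001,'pics/w2.png'"
```

```text
3.825 [ 0.4985 -0.2675  0.0988] 0.0767536642997728 [-0.0323  0.5952  0.8887]
ring 499.5176696777344 -267.7641906738281 27.81309700012207 3238 0.017294214812197214
rel cm [0.01 0.17 9.88] rot [-0.  -0.   0.1]
```

View pics/w2.png

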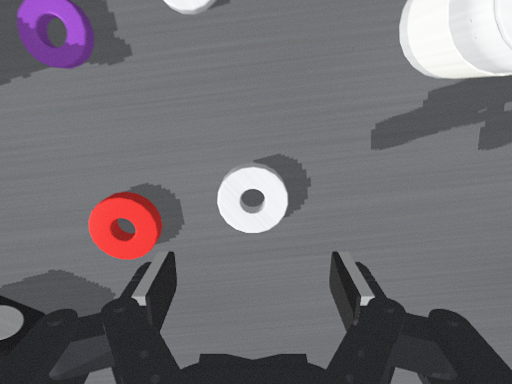

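The wide grey ring sits at (253,199), centred ahead of the fingers. Descending and gripping.

Call:
{"fn": "play_rows", "kwargs": {
  "moves": [0.8,0.0,0.17,5.0,0,0,0,0.8,0.0,0.17,8.5,0,0,0,0.8,0.0,0.17,9.6,0,0,0,0.8,0.0,0.17,9.6,0,0,0,-0.2,0.0,0.17,9.6,0,0,0,-0.2,0.0,0.17,9.6,0,0,0,-0.2,0.0,0.17,9.6,0,0,0,-0.2,0.0,0.17,9.6,0,0,0,-0.2,0.0,0.17,9.6,0,0,0],
  "newtons": 60
}}

```text
t: 5.0
tcp_pos: [0.502, -0.2682, 0.0069]
orientation: [[0.994, -0.109, 0.004], [-0.109, -0.994, -0.001], [0.005, 0.001, -1.0]]
ft_force: [-2.0, 1.6, 6.5]
opening: 0.0525
finger_force: 61.3
```

Call:
{"fn": "play_rows", "kwargs": {
  "moves": [-0.2,0.0,0.0,-5.0,0,0,0,-0.2,0,0,-10,0,0,0,-0.2,0.0,0.0,-14.0,0,0,0,-0.2,0.0,0.0,-14.0,0,0,0]
}}

```text
t: 5.5
tcp_pos: [0.5032, -0.2693, 0.1488]
orientation: [[0.994, -0.109, 0.009], [-0.109, -0.994, -0.005], [0.01, 0.004, -1.0]]
ft_force: [0.6, 0.3, -3.6]
opening: 0.052
finger_force: 65.1
```

```bash
cat > held.py <<'E'
from h import *
import sys
np.set_printoptions(precision=4,suppress=True)
s=robot.state();print(s["t"],s["tcp_pos"],s["opening"],s["finger_force"],s["ft_force"])
f=cams.grab_frame("wrist");cv2.imwrite(sys.argv[1],f["frame"]);P=cloud(f)
L=(P-s["tcp_pos"])@np.array(s["orientation"])
m=(abs(L[...,1])<.03)&(abs(L[...,0])<.04)&(abs(L[...,2]+.01)<.03)&(f["range_z"]>0)
g=f["frame"].min(-1)>130
q=L[m&g];print(len(q));print(np.percentile(q,[1,50,99],axis=0))
h=np.histogram(q[:,2],np.arange(-.03,.02,.002));print(h[0]);print(h[1][h[0].argmax()])
k=abs(q[:,2]-h[1][h[0].argmax()]-.001)<.003
print(cv2.minEnclosingCircle((q[k][:,:2]*1000).astype(np.float32)))
rel(TIP+A*.045,T)
E
python3 held.py pics/w3.png
```

```text
5.5 [ 0.5032 -0.2693  0.1488] 0.052034561403630206 65.07837139070034 [ 0.5765  0.3288 -3.6373]
7371
[[-0.0278 -0.0248 -0.0115]
 [ 0.0008 -0.0002 -0.0102]
 [ 0.0239  0.0252  0.0001]]
[   0    0    0    0    0    0    0    0    5 4524 2510   78   66   58
   54   42   31    3    0    0    0    0    0    0]
-0.011999999999999983
((-2.5935606956481934, 0.20782603323459625), 28.22207260131836)
rel cm [  1.7  -28.33  -4.53] rot [ 0.1 29.7  0.2]
```

View pics/w3.png

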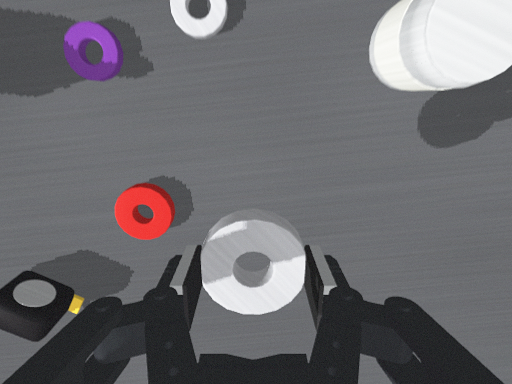

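```bash
cat > plane.py <<'E'
from h import *
import sys
# fit the top face of the held ring in tool frame; argument: ring radius, top z guess; optional print of spindle via wrist
np.set_printoptions(precision=4,suppress=True)
def held(R,zt,th,standoff):
    s=robot.state();f=cams.grab_frame("wrist");P=cloud(f);L=(P-s["tcp_pos"])@np.array(s["orientation"])
    q=L[(np.hypot(L[...,0]+.0025,L[...,1])<R+.004)&(np.hypot(L[...,0]+.0025,L[...,1])>.011)&(abs(L[...,2]-zt)<.006)&(f["range_z"]>0)&(f["frame"].min(-1)>90)]
    for _ in range(4):
        c,*_x=np.linalg.lstsq(np.c_[q[:,:2],np.ones(len(q))],q[:,2],rcond=None)
        e=q[:,2]-np.c_[q[:,:2],np.ones(len(q))]@c;q=q[abs(e)<max(.0008,1.5*e.std())]
    (x,y),r=cv2.minEnclosingCircle((q[:,:2]*1000).astype(np.float32))
    n=np.array([c[0],c[1],-1.]);n/=np.linalg.norm(n);ctr=np.array([x/1000,y/1000,c@[x/1000,y/1000,1]])
    print("t",s["t"],"tcp",s["tcp_pos"],"tilt deg(x,y slope)",np.degrees(c[:2]),"centre top",ctr,"r",r,len(q))
    b=ctr-n*th   # bottom centre (n points back to the gripper)
    return s,b
if __name__=="__main__":
    R,zt,th,so=map(float,sys.argv[1:5]);s,b=held(R,zt,th,so);print("bottom",b);rel(TIP+A*so-T@b,T)
E
python3 plane.py .028 -.0105 .016 .015
```

```text
t 5.55 tcp [ 0.501  -0.2689  0.1461] tilt deg(x,y slope) [ 0.3728 -0.0261] centre top [ 0.0007  0.0001 -0.0102] r 30.714488983154297 5653
bottom [0.0006 0.0001 0.0058]
rel cm [  3.   -28.33  -2.56] rot [-0.  29.9  0.1]
```

Call:
{"fn": "play_rows", "kwargs": {
  "moves": [-0.2,0.5,-4.0,-5.0,0,5,0,-0.2,1,-9,-9,0,10,0,-0.2,3.3,-28.3,-9,0,29.9,0,-0.2,3.3,-28.3,-9,0,29.9,0,-0.2,3.3,-28.3,-9,0,29.9,0,-0.2,3.3,-28.3,-9,0,29.9,0,-0.2,3.3,-28.3,-5,0,29.9,0,-0.2,3.3,-28.3,-5,0,29.9,0,-0.2,3.3,-28.3,-5,0,29.9,0]
}}

```text
t: 6.72
tcp_pos: [0.5597, 0.0101, 0.19]
orientation: [[0.866, -0.107, 0.489], [-0.094, -0.994, -0.052], [0.492, -0.001, -0.871]]
ft_force: [-0.5, -0.0, -2.7]
opening: 0.052
finger_force: 65.1
```

```bash
cat > both.py <<'E'
from h import *
import sys
# args: ring radius, top z guess in tool, thickness, standoff, png: measure held ring and spindle in one wrist frame, tool axes
np.set_printoptions(precision=4,suppress=True)
R,zt,th,so=map(float,sys.argv[1:5])
s=robot.state();f=cams.grab_frame("wrist");cv2.imwrite(sys.argv[5],f["frame"]);P=cloud(f)
O=np.array(s["orientation"]);L=(P-s["tcp_pos"])@O;ok=(f["range_z"]>0)&(f["frame"].min(-1)>70)
print("t",s["t"],"tcp",s["tcp_pos"],"f",s["ft_force"],"op",s["opening"],s["finger_force"])
q=L[ok&(abs(L[...,1])<.8*R)&(abs(L[...,0])<R+.008)&(abs(L[...,2]-zt)<.004)]
c=np.linalg.lstsq(np.c_[q[:,:2],np.ones(len(q))],q[:,2],rcond=None)[0]
print("top z",np.median(q[:,2]),"slopes deg",np.degrees(c[:2]))
w=q[abs(q[:,2]-np.c_[q[:,:2],np.ones(len(q))]@c)<.0015]
x=[(a:=w[abs(w[:,1]-y)<.001][:,0],(a.min()+a.max())/2,np.ptp(a))[1:] for y in np.arange(-.5*R,.5*R+.001,.25*R)]
print("ring x mid/chord",np.array(x).round(4).tolist())
# spindle in tool-independent spindle frame about TIP
B=np.stack([T[:,0],T[:,1],A],1);S=(P-TIP)@B
for lo,hi in((-.003,.004),(-.02,-.01),(-.035,-.02)):
    r=S[(f["range_z"]>0)&(np.hypot(S[...,0],S[...,1])<.018)&(S[...,2]>lo)&(S[...,2]<hi)]
    if len(r)>5: print("spindle",lo,hi,len(r),np.percentile(r,[2,50,98],axis=0).round(4).tolist())
E
python3 both.py .028 -.0105 .016 .015 pics/w4.png
```

```text
t 6.725 tcp [0.5597 0.0101 0.19  ] f [-0.5067 -0.0257 -2.7231] op 0.05204690378419428 65.09272053837776
top z -0.010180121908803352 slopes deg [ 0.6861 -0.1411]
ring x mid/chord [[-0.0018, 0.048], [-0.0017, 0.0539], [-0.0018, 0.0552], [-0.0019, 0.0534], [-0.0017, 0.048]]
spindle -0.035 -0.02 6 [[0.0074, -0.0022, -0.035], [0.0077, 0.0007, -0.034], [0.0082, 0.0036, -0.0334]]
```

View pics/w4.png

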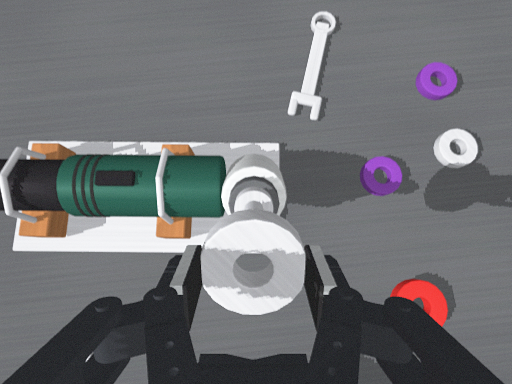

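The held ring is centred at about (252,267) in front of the tip, and the shoulder is visible behind it at (253,200). Computing the alignment move.

```bash
cat > go.py <<'E'
from h import *
import sys
x,zb,*sos=map(float,sys.argv[1:]);s=robot.state();print(s["t"],s["tcp_pos"],s["ft_force"],s["finger_force"])
for so in sos: rel(TIP+A*so-T@[x,.0001,zb],T)
E
python3 go.py -.0018 .0058 .006 -.012 -.04
```

```text
6.775 [0.56126026 0.01004341 0.19192863] [ 0.6700548  -0.91533104 -2.53397418] 65.09654246270657
rel cm [-0.96  0.04  2.77] rot [-0.2  0.3  0.2]
rel cm [-0.95  0.05  4.57] rot [-0.2  0.3  0.2]
rel cm [-0.93  0.06  7.37] rot [-0.2  0.3  0.2]
```

Call:
{"fn": "play_rows", "kwargs": {
  "moves": [-0.2,-0.95,0.05,1.5,0,0.3,0,-0.2,-0.95,0.05,2.5,0,0.3,0,-0.2,-0.95,0.05,2.5,0,0.3,0,-0.2,-0.95,0.05,2.5,0,0.3,0]
}}

```text
t: 7.28
tcp_pos: [0.5682, 0.0082, 0.1689]
orientation: [[0.858, -0.11, 0.502], [-0.095, -0.994, -0.055], [0.505, -0.001, -0.863]]
ft_force: [0.2, -0.8, -2.1]
opening: 0.0523
finger_force: 65.1
```

```bash
python3 go.py -.0018 .0058 -.012 -.04;python3 both.py .028 -.0105 .016 .015 pics/w5.png
```

```text
7.275 [0.56815205 0.00823699 0.16890032] [ 0.20767064 -0.76294224 -2.12347504] 65.09259302169085
rel cm [-0.44 -0.06  2.22] rot [-0.1 -0.4  0.1]
rel cm [-0.46 -0.06  5.02] rot [-0.1 -0.4  0.1]
t 7.275 tcp [0.5682 0.0082 0.1689] f [ 0.2077 -0.7629 -2.1235] op 0.052340192704621445 65.09259302169085
top z -0.010181314651712688 slopes deg [ 0.5633 -0.086 ]
ring x mid/chord [[-0.0018, 0.0485], [-0.0013, 0.0531], [-0.0017, 0.0555], [-0.0018, 0.0537], [-0.0019, 0.0478]]
spindle -0.003 0.004 58 [[-0.0037, -0.0036, -0.0021], [-0.0018, 0.0001, -0.0005], [-0.0003, 0.0039, 0.0006]]
```

View pics/w5.png

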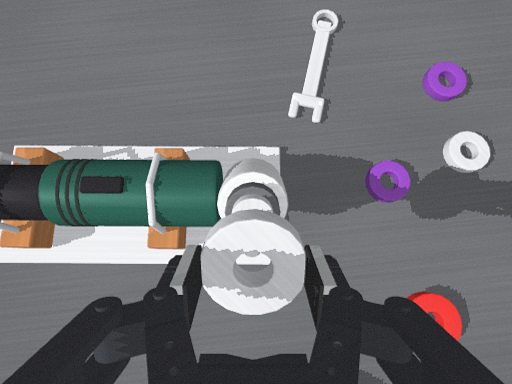

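The tip shows through the bore, so the spindle estimate holds. I'll check whether the arm has settled.

Run:
```python
from h import *
for i in range(5):
    s=robot.state();print(s["t"],np.round(s["tcp_pos"],4),np.round(s["dq"],2)); cams.grab_frame("wrist")
rel(TIP-A*.012-T@[-.0018,.0001,.0058],T)
```

```text
7.325 [0.5682 0.0082 0.169 ] [-0.3  -0.02  0.17 -0.06  0.34 -0.03 -0.45]
7.375 [0.5682 0.0082 0.1689] [-0.3   0.1   0.14  0.18  0.4   0.12 -0.25]
7.425 [0.5681 0.0082 0.1688] [-0.4   0.16  0.29  0.19  0.21 -0.01 -0.22]
7.475 [0.568  0.0082 0.1686] [-0.36  0.23  0.34  0.16  0.17  0.04 -0.16]
7.525 [0.5679 0.0082 0.1685] [-0.51  0.22  0.32  0.15  0.12 -0.04 -0.09]
rel cm [-0.39 -0.06  2.18] rot [-0.1 -0.3  0.1]
```

Call:
{"fn": "play_rows", "kwargs": {
  "moves": [-0.2,-0.4,-0.06,0,0,-0.3,0,-0.2,-0.4,-0.06,0.5,0,-0.3,0,-0.2,-0.4,-0.06,0.5,0,-0.3,0]
}}

```text
t: 7.95
tcp_pos: [0.5666, 0.0091, 0.1611]
orientation: [[0.861, -0.109, 0.496], [-0.095, -0.994, -0.054], [0.499, -0.001, -0.867]]
ft_force: [-0.1, 0.9, -2.5]
opening: 0.0517
finger_force: 65.1
```

```bash
python3 go.py -.0018 .0058 -.012 -.04;python3 both.py .028 -.0105 .016 .015 pics/w6.png
```

```text
7.95 [0.56664563 0.009145   0.16106406] [-0.0622997   0.8721135  -2.52445817] 65.08236318826675
rel cm [0.1  0.01 1.62] rot [-0.1  0.1  0.1]
rel cm [0.1  0.02 4.42] rot [-0.1  0.1  0.1]
t 7.95 tcp [0.5666 0.0091 0.1611] f [-0.0623  0.8721 -2.5245] op 0.05172068651050039 65.08236318826675
top z -0.01017829536006969 slopes deg [ 0.6431 -0.1259]
ring x mid/chord [[-0.0017, 0.0476], [-0.0015, 0.0541], [-0.0016, 0.0555], [-0.0019, 0.0536], [-0.0018, 0.048]]
spindle -0.003 0.004 20 [[-0.0043, -0.0024, -0.0025], [-0.0031, -0.0, -0.0008], [-0.002, 0.0023, 0.0003]]
```

Call:
{"fn": "play_rows", "kwargs": {
  "moves": [-0.2,0.05,0,0.8,0,0,0,-0.2,0.05,0,1.6,0,0,0,-0.2,0.05,0,2.4,0,0,0,-0.2,0.05,0,2.8,0,0,0]
}}

```text
t: 8.5
tcp_pos: [0.5813, 0.0077, 0.1372]
orientation: [[0.861, -0.109, 0.496], [-0.095, -0.994, -0.053], [0.499, -0.001, -0.866]]
ft_force: [-0.2, -0.3, -2.7]
opening: 0.0521
finger_force: 65.1
```

```bash
python3 go.py -.0018 .0058 -.04 -.048
```

```text
8.5 [0.58127968 0.00769231 0.13717319] [-0.17570937 -0.2588153  -2.68229509] 65.08642718195915
rel cm [0.02 0.03 1.62] rot [-0.1  0.   0.1]
rel cm [0.02 0.03 2.42] rot [-0.1  0.   0.1]
```

Call:
{"fn": "play_rows", "kwargs": {
  "moves": [-0.2,0.02,0.03,1.0,0,0,0,-0.2,0.02,0.03,1.8,0,0,0,-0.2,0.02,0.03,2.2,0,0,0,0.7,0.02,0.03,2.2,0,0,0,0.7,0.02,0.03,2.2,0,0,0,0.7,0.02,0.03,2.2,0,0,0,0.7,0.02,0.03,0,0,0,0,0.7,0.02,0.03,-5,0,0,0,0.7,0.02,0.03,-8,0,0,0,0.7,0.02,0.03,-8,0,0,0]
}}

```text
t: 9.75
tcp_pos: [0.542, 0.0118, 0.208]
orientation: [[0.86, -0.109, 0.498], [-0.094, -0.994, -0.055], [0.501, 0.001, -0.865]]
ft_force: [-0.9, 0.5, 0.4]
opening: 0.0725
finger_force: 0.0
```

```bash
cat > seat.py <<'E'
from h import *
import sys
np.set_printoptions(precision=4,suppress=True)
s=robot.state();print(s["t"],s["tcp_pos"],s["ft_force"])
f=cams.grab_frame("wrist");cv2.imwrite(sys.argv[1],f["frame"]);P=cloud(f);S=(P-TIP)@np.stack([T[:,0],T[:,1],A],1)
r=np.hypot(S[...,0],S[...,1])
for lo,hi in((0,.007),(.011,.016),(.019,.022),(.024,.027)):
    q=S[(r>lo)&(r<hi)&(abs(S[...,2])<.07)&(f["range_z"]>0)][:,2]+.05
    print("r",lo,hi,len(q),"height over shoulder",np.percentile(q,[20,50,80]) if len(q) else "")
E
python3 seat.py pics/w7.png; python3 -c "
from h import *
rel([.656,-.2435,.10],D)"
```

```text
9.75 [0.542  0.0118 0.208 ] [-0.8775  0.456   0.3727]
r 0 0.007 254 height over shoulder [0.0447 0.0476 0.0495]
r 0.011 0.016 454 height over shoulder [0.0149 0.0155 0.016 ]
r 0.019 0.022 527 height over shoulder [0.0149 0.0155 0.016 ]
r 0.024 0.027 782 height over shoulder [0.0127 0.0151 0.0158]
rel cm [ 6.71 24.18 16.54] rot [  0.1 -30.1   0.3]
```

The wide ring is home, with its face about 16 mm up the rod. Next is the middle ring.

Call:
{"fn": "play_rows", "kwargs": {
  "moves": [0.4,0,6,-2,0,-8,0,0.4,2,12,2,0,-18,0,0.4,6.7,24.2,14.5,0,-30,0.3,0.4,6.7,24.2,16.5,0,-30,0.3,0.4,6.7,24.2,16.5,0,-30,0.3,0.4,6.7,24.2,16.5,0,-30,0.3,0.4,6.7,24.2,16.5,0,-30,0.3,0.4,6.7,24.2,16.5,0,-30,0.3]
}}

```text
t: 10.8
tcp_pos: [0.6547, -0.244, 0.096]
orientation: [[0.993, -0.115, -0.002], [-0.115, -0.993, 0.002], [-0.002, -0.002, -1.0]]
ft_force: [-0.2, 0.4, -0.4]
opening: 0.0599
finger_force: 0.0
```

```bash
python3 look.py "(.656,-.2435),.023,.013,.003,'pics/w8.png'"
```

```text
10.8 [ 0.6547 -0.244   0.096 ] 0.05992885548235862 [-0.1947  0.4427 -0.3786]
ring 657.7670288085938 -242.53598022460938 22.997283935546875 2058 0.014245104361694905
rel cm [0.27 0.   9.45] rot [-0.1  0.  -0.1]
```

View pics/w8.png

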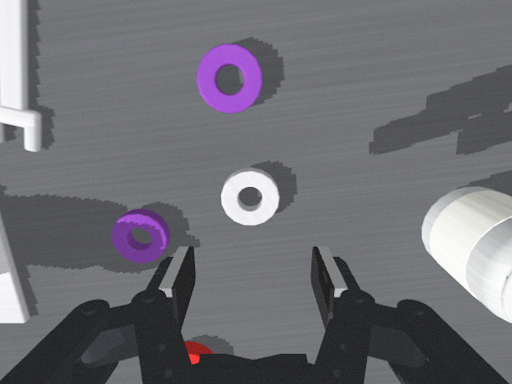

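The grey middle ring is at (250,197), between the purple ones, and the fingers are clear.

Call:
{"fn": "play_rows", "kwargs": {
  "moves": [0.4,0.1,0.0,5.0,0,0,0,0.4,0.1,0.0,8.2,0,0,0,0.4,0.1,0.0,9.3,0,0,0,0.4,0.1,0.0,9.3,0,0,0,-0.4,0.1,0.0,9.3,0,0,0,-0.4,0.1,0.0,9.3,0,0,0,-0.4,0.1,0.0,9.3,0,0,0,-0.4,0.1,0.0,9.3,0,0,0,-0.4,0.1,0.0,2.0,0,0,0,-0.4,0.1,0.0,-4,0,0,0,-0.4,0.1,0.0,-8,0,0,0,-0.4,0.1,0.0,-8,0,0,0],
  "newtons": 60
}}

```text
t: 12.35
tcp_pos: [0.6598, -0.2446, 0.1844]
orientation: [[0.993, -0.114, 0.011], [-0.114, -0.993, -0.001], [0.011, 0.0, -1.0]]
ft_force: [0.5, 0.8, -1.6]
opening: 0.0418
finger_force: 61.2
```

```bash
python3 both.py .023 -.008 .013 .015 pics/w9.png; python3 go.py -.0018 .006 .03
```

```text
t 12.35 tcp [ 0.6598 -0.2446  0.1844] f [ 0.515   0.8103 -1.6232] op 0.041827022545930244 61.24311592429876
top z -0.006529764640715804 slopes deg [ 0.4042 -0.2458]
ring x mid/chord [[0.0003, 0.039], [0.0008, 0.0438], [0.0006, 0.0452], [0.0002, 0.0439], [0.0005, 0.0386]]
12.4 [ 0.6575557  -0.24463918  0.18076714] [-1.35422441 -0.06662239 -1.07154575] 61.22951407916844
rel cm [-13.14 -24.17  -0.39] rot [ 0.  29.7 -0.2]
```

Call:
{"fn": "play_rows", "kwargs": {
  "moves": [-0.4,-1,-5,-4,0,5,0,-0.4,-5,-10,-6,0,15,0,-0.4,-13.4,-24.2,-6,0,29.7,0,-0.4,-13.4,-24.2,-6,0,29.7,0,-0.4,-13.4,-24.2,-3,0,29.7,0,-0.4,-13.4,-24.2,-1,0,29.7,0,-0.4,-13.4,-24.2,-0.5,0,29.7,0,-0.4,-13.4,-24.2,-0.5,0,29.7,0,-0.4,-13.4,-24.2,-0.5,0,29.7,0]
}}

```text
t: 13.52
tcp_pos: [0.5512, 0.011, 0.1836]
orientation: [[0.862, -0.115, 0.493], [-0.101, -0.993, -0.054], [0.496, -0.003, -0.868]]
ft_force: [-0.6, 0.3, -1.3]
opening: 0.0419
finger_force: 61.3
```

```bash
python3 both.py .023 -.0065 .013 .015 pics/w10.png; python3 go.py .0005 .0065 .008 -.025
```

```text
t 13.525 tcp [0.5512 0.011  0.1836] f [-0.5734  0.3068 -1.2968] op 0.041877642509960226 61.3303823210299
top z -0.0065390548654900085 slopes deg [ 0.6164 -0.0956]
ring x mid/chord [[0.0008, 0.0387], [0.0009, 0.0438], [0.0013, 0.0453], [0.0007, 0.0444], [0.001, 0.0402]]
spindle -0.02 -0.01 108 [[0.0016, -0.0068, -0.0197], [0.007, 0.0002, -0.0151], [0.0081, 0.0072, -0.0102]]
spindle -0.035 -0.02 797 [[-0.0075, -0.0164, -0.0349], [0.0071, 0.001, -0.0342], [0.0167, 0.0167, -0.0216]]
13.575 [0.55123652 0.0108902  0.18372884] [-0.4826521  -0.05650152 -1.91302701] 61.330340690910816
rel cm [0.09 0.01 2.29] rot [-0.   0.3 -0.3]
rel cm [0.1  0.01 5.59] rot [-0.   0.3 -0.3]
```

Call:
{"fn": "play_rows", "kwargs": {
  "moves": [-0.4,0.05,0,1.2,0,0.3,0,-0.4,0.05,0,2.2,0,0.3,0,-0.4,0.05,0,2.5,0,0.3,0,-0.4,0.05,0,2.5,0,0.3,0]
}}

```text
t: 14.08
tcp_pos: [0.5634, 0.0098, 0.1618]
orientation: [[0.86, -0.114, 0.497], [-0.1, -0.993, -0.055], [0.5, -0.002, -0.866]]
ft_force: [0.0, 0.3, -0.6]
opening: 0.0418
finger_force: 61.3
```

```bash
python3 both.py .023 -.0065 .013 .015 pics/w11.png; python3 go.py .0009 .0065 -.015 -.03
```

```text
t 14.075 tcp [0.5634 0.0098 0.1618] f [ 0.0216  0.2943 -0.578 ] op 0.041836336026187804 61.326823281124234
top z -0.00652808120032277 slopes deg [ 0.6627 -0.1107]
ring x mid/chord [[0.0011, 0.0388], [0.0009, 0.0438], [0.0011, 0.0446], [0.001, 0.044], [0.0006, 0.0394]]
spindle -0.003 0.004 50 [[-0.0035, -0.0035, -0.0018], [-0.002, -0.0001, -0.0005], [-0.0007, 0.0034, 0.0001]]
spindle -0.035 -0.02 642 [[0.0006, -0.0162, -0.035], [0.0089, 0.0007, -0.0343], [0.017, 0.0167, -0.0295]]
14.125 [0.56341466 0.0098426  0.16196255] [-0.59640712 -0.64393863 -0.97177873] 61.326807998120785
rel cm [0.07 0.04 2.09] rot [-0.  -0.  -0.2]
rel cm [0.07 0.04 3.59] rot [-0.  -0.  -0.2]
```

Call:
{"fn": "play_rows", "kwargs": {
  "moves": [-0.4,0.07,0.04,0.6,0,0,0,-0.4,0.07,0.04,1.4,0,0,0,-0.4,0.07,0.04,2.2,0,0,0,-0.4,0.07,0.04,3.0,0,0,0,-0.4,0.07,0.04,3.4,0,0,0,-0.4,0.07,0.04,3.4,0,0,0,0.5,0.07,0.04,3.4,0,0,0,0.5,0.07,0.04,3.4,0,0,0,0.5,0.07,0.04,3.4,0,0,0,0.5,0.07,0.04,1,0,0,0,0.5,0.07,0.04,-4,0,0,0,0.5,0.07,0.04,-6,0,0,0]
}}

```text
t: 15.62
tcp_pos: [0.5406, 0.0078, 0.1993]
orientation: [[0.864, -0.119, 0.489], [-0.103, -0.993, -0.058], [0.492, -0.0, -0.871]]
ft_force: [-0.6, 0.3, 1.3]
opening: 0.0641
finger_force: 0.0
```

```bash
python3 seat.py pics/w12.png; python3 -c "
from h import *
rel([.461,.196,.10],D)"
```

```text
15.625 [0.5406 0.0078 0.1993] [-0.5766  0.321   1.3255]
r 0 0.007 266 height over shoulder [0.0448 0.0479 0.0494]
r 0.011 0.016 632 height over shoulder [0.0279 0.0285 0.029 ]
r 0.019 0.022 813 height over shoulder [0.0234 0.0279 0.0287]
r 0.024 0.027 602 height over shoulder [0.01   0.0148 0.0157]
rel cm [-13.77 -17.7    3.71] rot [  0.2 -29.6  -0.4]
```

The middle ring is home too. Next is the narrow ring.

Call:
{"fn": "play_rows", "kwargs": {
  "moves": [0.2,-3,-3,-4,0,-5,0,0.2,-8,-8,-2,0,-15,0,0.2,-13.8,-17.7,2,0,-29.6,0,0.2,-13.8,-17.7,3.7,0,-29.6,0,0.2,-13.8,-17.7,3.7,0,-29.6,0,0.2,-13.8,-17.7,3.7,0,-29.6,0,0.2,-13.8,-17.7,3.7,0,-29.6,0,0.2,-13.8,-17.7,3.7,0,-29.6,0]
}}

```text
t: 16.68
tcp_pos: [0.4618, 0.1936, 0.0988]
orientation: [[0.992, -0.122, -0.001], [-0.122, -0.992, -0.001], [-0.0, 0.001, -1.0]]
ft_force: [0.2, -0.3, 0.6]
opening: 0.0515
finger_force: 0.0
```

```bash
python3 look.py "(.461,.196),.018,.010,.003,'pics/w13.png'"
```

```text
16.675 [0.4618 0.1936 0.0988] 0.05146826898161903 [ 0.202  -0.2918  0.5593]
ring 465.36444091796875 204.0332794189453 17.932209014892578 1054 0.011148163859311083
rel cm [ 0.21 -1.12  9.59] rot [ 0.1  0.  -0.7]
```

View pics/w13.png

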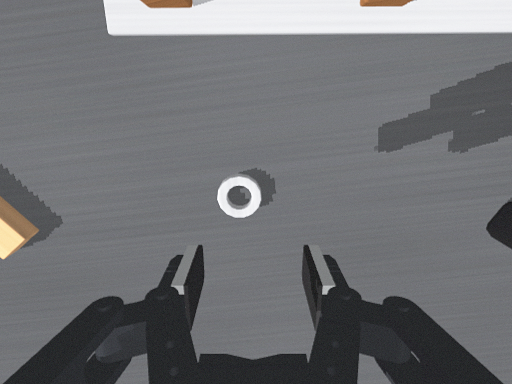

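The narrow ring is at (239,197), about 1 cm to the side.

Call:
{"fn": "play_rows", "kwargs": {
  "moves": [0.2,0.15,-1.1,3.0,0,0,0,0.2,0.15,-1.1,7.0,0,0,0,0.2,0.15,-1.1,9.0,0,0,0,0.2,0.15,-1.1,9.7,0,0,0,0.2,0.15,-1.1,9.7,0,0,0,-0.6,0.15,-1.1,9.7,0,0,0,-0.6,0.15,-1.1,9.7,0,0,0,-0.6,0.15,-1.1,9.7,0,0,0,-0.6,0.15,-1.1,9.7,0,0,0],
  "newtons": 50
}}

```text
t: 17.85
tcp_pos: [0.4643, 0.2062, 0.0031]
orientation: [[0.993, -0.119, 0.0], [-0.119, -0.993, -0.0], [0.0, 0.0, -1.0]]
ft_force: [-0.6, -1.6, 6.4]
opening: 0.0325
finger_force: 49.4
```

Call:
{"fn": "play_rows", "kwargs": {
  "moves": [-0.6,0,0,-5,0,0,0,-0.6,0,0,-11,0,0,0,-0.6,0,0,-17,0,0,0,-0.6,0,0,-18,0,0,0]
}}

```text
t: 18.35
tcp_pos: [0.4662, 0.2084, 0.1864]
orientation: [[0.993, -0.119, 0.007], [-0.119, -0.993, 0.003], [0.006, -0.004, -1.0]]
ft_force: [-0.3, -0.2, -0.6]
opening: 0.0324
finger_force: 50.4
```

```bash
python3 both.py .018 -.005 .010 .015 pics/w14.png; python3 go.py .0005 .006 .03
```

```text
t 18.35 tcp [0.4662 0.2084 0.1864] f [-0.2543 -0.1653 -0.6399] op 0.032400856737278806 50.374609529972076
top z -0.007773554687317612 slopes deg [1.136  0.0607]
ring x mid/chord [[0.0021, 0.0304], [0.0017, 0.0341], [0.0017, 0.0355], [0.0017, 0.0343], [0.0016, 0.0315]]
18.4 [0.46559871 0.207454   0.18527033] [ 0.77610386 -0.05656344 -1.00362926] 50.375744216144085
rel cm [10.98 18.5   0.25] rot [-0.  29.7 -0.5]
```

Call:
{"fn": "play_rows", "kwargs": {
  "moves": [-0.6,1,4,-4,0,5,0,-0.6,5,9,-6,0,15,0,-0.6,11,18.5,-5,0,29.7,0,-0.6,11,18.5,-3,0,29.7,0,-0.6,11,18.5,0,0,29.7,0,-0.6,11,18.5,0.4,0,29.7,0,-0.6,11,18.5,0.4,0,29.7,0,-0.6,11,18.5,0.4,0,29.7,0]
}}

```text
t: 19.4
tcp_pos: [0.5503, 0.0103, 0.177]
orientation: [[0.864, -0.118, 0.489], [-0.103, -0.993, -0.057], [0.493, -0.001, -0.87]]
ft_force: [0.4, 0.1, -0.8]
opening: 0.0325
finger_force: 50.4
```

```bash
python3 both.py .018 -.0077 .010 .015 pics/w15.png; python3 go.py .0018 .0022 .008 -.015
```

```text
t 19.4 tcp [0.5503 0.0103 0.177 ] f [ 0.4119  0.074  -0.8115] op 0.0324638272750784 50.36854762583971
top z -0.007875606563597816 slopes deg [ 0.6077 -0.0282]
ring x mid/chord [[0.0025, 0.0299], [0.002, 0.0343], [0.0026, 0.035], [0.0023, 0.0344], [0.0024, 0.0322]]
spindle -0.003 0.004 134 [[-0.0007, -0.0046, -0.0029], [0.0021, -0.0001, -0.001], [0.0053, 0.0049, 0.0005]]
spindle -0.02 -0.01 124 [[0.0002, -0.0091, -0.0199], [0.007, -0.0001, -0.0151], [0.0084, 0.0079, -0.0103]]
spindle -0.035 -0.02 1193 [[-0.0109, -0.0167, -0.0262], [0.0053, -0.0001, -0.0216], [0.0166, 0.0165, -0.0203]]
19.45 [0.55077508 0.01020516 0.17760825] [-1.19337714  0.38237657 -0.35936081] 50.37052754312754
rel cm [ 0.3  -0.07  2.2 ] rot [ 0.2  0.4 -0.3]
rel cm [ 0.32 -0.08  4.5 ] rot [ 0.2  0.4 -0.3]
```

Call:
{"fn": "play_rows", "kwargs": {
  "moves": [-0.6,0.25,-0.07,0.8,0,0.4,-0.3,-0.6,0.25,-0.07,2.0,0,0.4,-0.3,-0.6,0.25,-0.07,2.2,0,0.4,-0.3,-0.6,0.25,-0.07,2.2,0,0.4,-0.3]
}}

```text
t: 19.95
tcp_pos: [0.5639, 0.0088, 0.1599]
orientation: [[0.86, -0.114, 0.497], [-0.098, -0.993, -0.059], [0.5, 0.003, -0.866]]
ft_force: [-0.4, -0.3, -0.4]
opening: 0.0325
finger_force: 50.4
```

```bash
python3 both.py .018 -.0077 .010 .015 pics/w16.png; python3 go.py .0022 .0022 -.008 -.016
```

```text
t 19.95 tcp [0.5639 0.0088 0.1599] f [-0.3679 -0.349  -0.4272] op 0.032499834523964405 50.360557325184345
top z -0.007845337738718431 slopes deg [0.7044 0.0053]
ring x mid/chord [[0.0023, 0.0292], [0.0021, 0.0346], [0.0026, 0.0352], [0.0018, 0.0352], [0.0024, 0.0304]]
spindle -0.003 0.004 79 [[-0.0037, -0.0036, -0.002], [-0.0015, 0.0003, -0.0005], [0.0004, 0.004, 0.0003]]
spindle -0.02 -0.01 96 [[0.0045, -0.0122, -0.0199], [0.0074, -0.0002, -0.0168], [0.0096, 0.0068, -0.013]]
spindle -0.035 -0.02 1169 [[-0.0168, -0.0167, -0.0243], [0.0076, -0.0002, -0.0216], [0.0169, 0.0167, -0.0203]]
20.0 [0.56391382 0.00876508 0.15996082] [-0.50561439  0.02515918 -0.2560221 ] 50.360551960766315
rel cm [-0.01 -0.07  1.62] rot [ 0.2 -0.  -0.1]
rel cm [-0.01 -0.07  2.42] rot [ 0.2 -0.  -0.1]
```

Call:
{"fn": "play_rows", "kwargs": {
  "moves": [-0.6,0,-0.07,0.6,0,0,0,-0.6,0,-0.07,1.4,0,0,0,-0.6,0,-0.07,2.1,0,0,0,-0.6,0,-0.07,2.3,0,0,0,-0.6,0,-0.07,2.3,0,0,0,0.3,0,-0.07,2.3,0,0,0,0.3,0,-0.07,2.3,0,0,0,0.3,0,-0.07,2.3,0,0,0,0.3,0,-0.07,0,0,0,0,0.3,0,-0.07,-5,0,0,0,0.3,0,-0.07,-8,0,0,0,0.3,0,-0.07,-8,0,0,0]
}}

```text
t: 21.5
tcp_pos: [0.5253, 0.0081, 0.2166]
orientation: [[0.869, -0.122, 0.48], [-0.101, -0.992, -0.069], [0.485, 0.011, -0.874]]
ft_force: [-0.6, -0.7, -0.7]
opening: 0.0556
finger_force: 0.0
```

```bash
python3 seat.py pics/w17.png
```

```text
21.5 [0.5253 0.0081 0.2166] [-0.6488 -0.6929 -0.688 ]
r 0 0.007 234 height over shoulder [0.0447 0.0476 0.0495]
r 0.011 0.016 725 height over shoulder [0.0374 0.0383 0.0389]
r 0.019 0.022 537 height over shoulder [0.0221 0.0278 0.0287]
r 0.024 0.027 487 height over shoulder [0.0105 0.0148 0.0156]
```

View pics/w17.png

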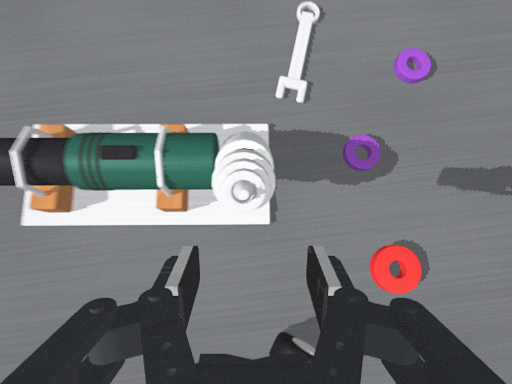

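The three rings are stacked on the spindle around (243,185), with faces about 16, 29 and 39 mm up. The bystanders haven't moved, so I'm handing in.

```bash
python3 -c "
from rig import robot
print(robot.hand_in())"
```

```text
the job is handed in; nothing more can be done
None
```

All three rings are on the spindle in the order wide, middle, narrow, each sitting fully home (faces measured at about 16, 29 and 39 mm up the rod) and let go; the job was handed in at about 21.5 s, with no verdict returned.

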